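# Sort the carved pieces into their trays

### The arm

A 6-joint arm with a two-finger parallel gripper is mounted at the origin on the work surface. World frame = base frame: x ahead of the robot, y to its left, z up, the work surface at z = 0. Lengths are in m, angles in rad, forces in N, time in s.
With the tool pointing down it reaches from about 0.35 to 0.85 m from the base axis. Payload 8.1 kg.
Tool frame: the origin (TCP) lies at the centre of the arm's flange, where the gripper is bolted on; the fingertips stand 186 mm ahead of it and the grasp point (between the pads) lies 167 mm ahead of it (robot.grasp_offset is the distance from the TCP to the grasp point, in m); z points along the fingers, y is the line along which they close (so a half turn about z gives the same grasp; the last joint's range is limited). The gripper opens to 93 mm and grips with 3 to 60 N. Pads are 15 mm wide; open, the fingers measure 128 mm over their backs; the gripper's body (75 mm by 188 mm) begins 65 mm behind the grasp point.
Start: joints at [-1.327, 0.13, 1.488, -0, 1.523, -0.085], TCP at [0.194, -0.568, 0.405] pointing down, gripper open.
Joint ranges: [-2.96, 2.96], [-0.89, 2.26], [0.02, 2.5], [-1.34, 4.48], [0, 2.73], [-2.66, 2.66]. Speed limits (rad/s): [2.39, 2.39, 2.79, 3.14, 3.14, 3.14].

### API

Orientations are given as a rotation vector (axis times angle).
In Python, from plant import robot gives the robot as it stands.
- The arm moves only by the tool drive_tool, never from a script. Its argument "moves" is one flat list of numbers, 7 for each row, row after row: the finger opening in mm, from 0 to 93, then the shift along the tool's x, y, z in mm, then the turn, a rotation vector about the tool's x, y, z in degrees. A call has 1 to 8 rows; each row shifts and turns the commanded pose from where the row before left it, along the tool's axes as they then stand; what a row does not reach is not made up. A row lasts 1/10 s, in which the tool goes at most 50 mm and 8.59 degrees, less where a joint would pass 70% of its speed; a pose out of reach is approached as far as the arm can. A call is refused whole if a number of a shift passes 50 or a number of a turn 8.59, either way. A call with a gripper value outside its range is refused whole. The fingers move at their own pace and stop on an object; "grip_force" is the grip in N (left out, the last holds). Time passes only in rows, so rows that do not move let the fingers close. It gives the time, the measured TCP pose, the force, the opening and the grip force at its end, in the units of the state.
- robot.read_state(): the state, without advancing time (a new reading comes with each control period).
- robot.read_camera(name): name is "side" or "top"; returns a dict with "color" (480x640x3 uint8, red, green, blue), "depth" (480x640 float32, m along the optical axis (not along the pixel's ray), 0 where there is no reading), "mtx" (3x3 intrinsics, pixels), "R" (3x3) and "t" (3): a world point X has camera coordinates R X + t. Camera axes: x right, y down, z forward; pixel columns grow to the right and rows downward; lengths in m; the calibration is good to about 2 mm. A picture is of the moment at which its call begins.
- robot.close_job(): hands the job in; it is judged then, once.
The state is a dict: "t": time; "q": joint angles; "dq": joint speeds; "joint_torque": joint torques, N m; "tool_pos": TCP position; "orientation": TCP orientation; "force": force on the tool from outside, world axes, zero at the start; "wrist_torque": the same for the moment, N m; "opening": finger opening in m; "gripper_force": force on a finger pad.
Only numpy, scipy, OpenCV 4.12 (cv2) and the standard library are available. Lean on these libraries where they do the work, as an engineer would, in place of code of your own. Each camera call takes 0.05 s, during which the arm holds its last target. There are 200 camera calls.

### The job

Clear the carver's bench by kind: put both round rosettes in the round tray, both square post caps in the square tray and the turned spindle in the long tray. Set each piece down flat on its tray's floor, not on top of another piece or on a rim, with the rosettes' carved faces and the caps' points still up; leave the mallet where it lies.

Things in the scene. Friction and masses are not known exactly. Their poses are not given: they have to be found in the camera images.
- rosette_1_c (a point): Centre (half-way up) of a turned and carved rosette: a round pale-wood disc, 52 mm across and 26 mm thick, lying flat with a ring of small carved petals on its upper face (they stand 4 mm proud at most). z is up through the carved face; it rests with this point 13 mm above what it lies on. About 35 g.
- rosette_2_c (a point): The second rosette, same as the first. Centre (half-way up) of a turned and carved rosette: a round pale-wood disc, 52 mm across and 26 mm thick, lying flat with a ring of small carved petals on its upper face (they stand 4 mm proud at most). z is up through the carved face; it rests with this point 13 mm above what it lies on. About 35 g.
- cap_1_c (a point): Centre (half-way up) of a post cap: a square pale-wood block 44 x 44 mm with upright sides 30 mm high, topped by a low stepped pyramid, 45 mm high in all. x and y are square to its sides, z up through the pyramid; this point is 22 mm above what it stands on. About 45 g.
- cap_2_c (a point): The second post cap, same as the first. Centre (half-way up) of a post cap: a square pale-wood block 44 x 44 mm with upright sides 30 mm high, topped by a low stepped pyramid, 45 mm high in all. x and y are square to its sides, z up through the pyramid; this point is 22 mm above what it stands on. About 45 g.
- spindle_c (a point): Centre of a turned spindle of pale wood lying on the bench, 130 mm long along its x axis: a 32 mm square block, 28 mm long, at each end, round and beaded between; the plain round middle is 28 mm across and 30 mm long, centred on this point, and is the place to grip. This point is 16 mm above what it lies on. About 50 g.
- round_tray: Round plywood tray, 170 mm across outside, 158 mm inside; 6 mm thick floor and walls, 24 mm high in all, fixed to the bench. Origin at the centre of its underside (bench level), so its inner floor is 6 mm above the origin; z up.
- square_tray: Square plywood tray, 162 x 162 mm outside, 150 x 150 mm inside, sides along its x and y; 6 mm thick floor and walls, 24 mm high in all, fixed to the bench. Origin at the centre of its underside (bench level), so its inner floor is 6 mm above the origin; z up.
- long_tray: Long narrow plywood tray, 196 mm (along its x) by 106 mm (along its y) outside, 184 x 94 mm inside; 6 mm thick floor and walls, 24 mm high in all, fixed to the bench. Origin at the centre of its underside (bench level), so its inner floor is 6 mm above the origin; z up.
- mallet: Carver's mallet lying beside the trays, not to be moved: dark block head 60 x 100 mm and 62 mm high, its handle 26 mm thick reaching about 180 mm along -x from the origin. Origin under the middle of the head, at bench level.

How it is judged:
At the end, for the whole second after the job is handed in: Rosettes in the round tray and caps in the square tray, upright within 0.2 rad; spindle in the long tray, level within 0.2 rad; each centre at its resting height above the tray floor (-4 to +6 mm), inside the walls and at rest (z of rosette_1_c in the frame of round_tray between 0.015 and 0.025 m and horizontal distance between each of rosette_1_c, rosette_2_c and round_tray below 0.06 m and angle between each of rosette_1_c, rosette_2_c, cap_1_c, cap_2_c's own z axis and vertical below 0.2 rad and linear speed of each of rosette_1, rosette_2, cap_1, cap_2, spindle below 0.02 m/s and angular speed of each of rosette_1, rosette_2, cap_1, cap_2, spindle below 0.3 rad/s and z of rosette_2_c in the frame of round_tray between 0.015 and 0.025 m and z of cap_1_c in the frame of square_tray between 0.024 and 0.034 m and x of cap_1_c in the frame of square_tray between -0.06 and 0.06 m and y of cap_1_c in the frame of square_tray between -0.06 and 0.06 m and z of cap_2_c in the frame of square_tray between 0.024 and 0.034 m and x of cap_2_c in the frame of square_tray between -0.06 and 0.06 m and y of cap_2_c in the frame of square_tray between -0.06 and 0.06 m and z of spindle_c in the frame of long_tray between 0.018 and 0.028 m and x of spindle_c in the frame of long_tray between -0.06 and 0.06 m and y of spindle_c in the frame of long_tray between -0.04 and 0.04 m and angle between spindle_c's own x axis and vertical between 1.37 and 1.77 rad); the robot touches nothing.
It fails at once if the mallet is moved by more than 40 mm (distance of mallet from where it was at the start of the episode above 0.04 m).
It also fails if it takes over 112 s, if anything falls off the work surface, if the arm or the gripper's body presses on something with over 40 N, if the wrist force passes 120 N, or if a joint passes its speed limit or range.

## Working session

There is one attempt and no reset: what is moved stays moved. The work goes in short steps, Python scripts to look and compute and a tool call to move; the robot and the scene stay as the last step left them, time stands still between calls to the robot, and variables do not carry over. Pictures are saved under pics/ and viewed, at most 14 in all, crops included, and the job is handed in when it is done.

Besides the shell and the picture viewer there is one more tool, called after "Emit:" as name(argument=value, ...), one argument or row to a line, values as JSON. drive_tool: Moves the arm, as the interface text tells. Its arguments: {"type":"object","properties":{"moves":{"type":"array","items":{"type":"number"}},"grip_force":{"type":"number"}},"required":["moves"]}

```bash
mkdir -p pics; ls; python3 - <<'E'
from plant import robot
import cv2,numpy as np
for n in("top","side"):
    c=robot.read_camera(n); cv2.imwrite(f"pics/{n}0.png",c["color"][:,:,::-1]); np.savez(f"{n}0.npz",**c)
    print(n,c["mtx"].round(1).tolist(),c["R"].round(3).tolist(),c["t"].round(3).tolist())
s=robot.read_state();print({k:np.round(v,3) for k,v in s.items()})
E
```

```text
pics
top [[605.0, 0.0, 312.2], [0.0, 605.0, 250.6], [0.0, 0.0, 1.0]] [[-0.026, -1.0, -0.016], [-0.994, 0.027, -0.108], [0.108, 0.013, -0.994]] [-0.047, 0.531, 1.262]
side [[577.1, 0.0, 323.2], [0.0, 577.1, 237.4], [0.0, 0.0, 1.0]] [[-0.795, -0.606, 0.02], [-0.328, 0.402, -0.855], [0.51, -0.686, -0.518]] [0.363, 0.234, 1.043]
{'t': np.float64(0.1), 'q': array([-1.327,  0.131,  1.489,  0.   ,  1.523, -0.085]), 'dq': array([ 0.002, -0.003, -0.001, -0.   ,  0.   ,  0.001]), 'joint_torque': array([ 1.0000e-03, -5.6134e+01, -4.9309e+01,  7.7000e-02,  2.9000e-02,
       -0.0000e+00]), 'tool_pos': array([ 0.194, -0.568,  0.404]), 'orientation': array([-3.098, -0.514,  0.   ]), 'force': array([0.534, 0.08 , 0.277]), 'wrist_torque': array([ 0.012,  0.064, -0.046]), 'gripper_force': np.float64(0.0), 'opening': np.float64(0.093)}
```

View pics/top0.png

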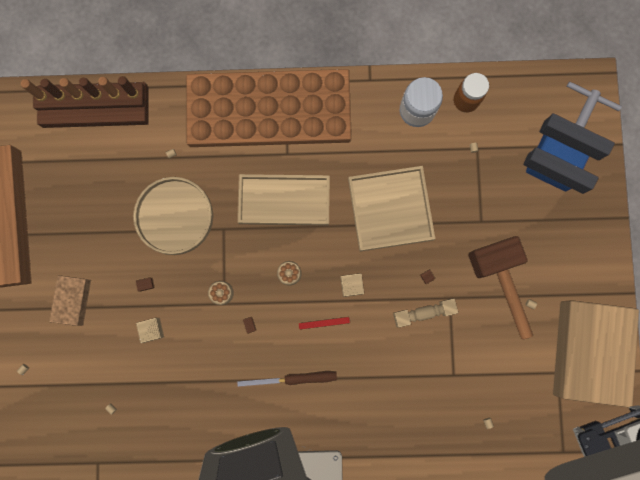

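View pics/side0.png

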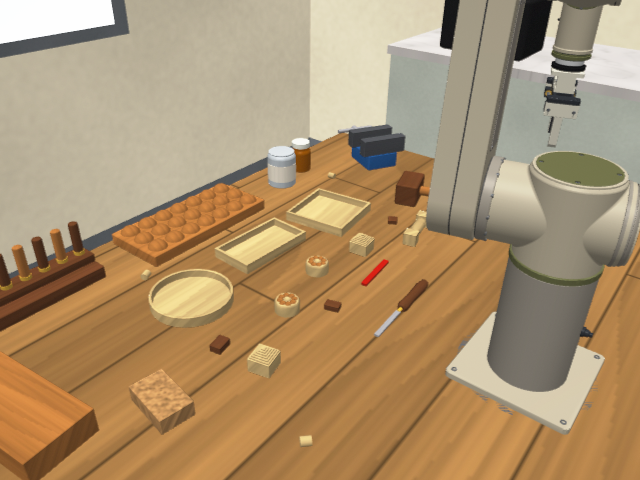

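The top view shows the round tray (173,216), long tray (284,200) and square tray (392,208). The rosettes are at (220,293) and (289,273), the caps at (352,285) and (148,330), and the spindle at (426,314). The mallet head is at (498,257).

```bash
cat > h.py <<'E'
import numpy as np,cv2
from scipy import ndimage
def world(c):
    v,u=np.mgrid[:480,:640]; d=c["depth"].astype(float); K=c["mtx"]
    P=np.stack([(u-K[0,2])/K[0,0]*d,(v-K[1,2])/K[1,1]*d,d],-1)
    return (P-c["t"])@c["R"]      # R^T (P - t)
def blob(W,seed,zmin,zmax=.08,r=60):
    m=(W[...,2]>zmin)&(W[...,2]<zmax); l,_=ndimage.label(m)
    v,u=np.mgrid[:480,:640]; near=np.hypot(u-seed[0],v-seed[1])
    n=np.where(m,near,1e9); k=l[np.unravel_index(n.argmin(),n.shape)]
    p=W[(l==k)]; rc=cv2.minAreaRect((p[:,:2]*1000).astype(np.float32))
    return p,rc
E
python3 - <<'E'
from h import *
c=dict(np.load("top0.npz")); W=world(c)
print("bench",W[240,300],W[350,200],W[380,480][2])
S=dict(round=(135,216,.012),long=(239,200,.012),square=(352,208,.012),ros1=(220,293,.012),ros2=(289,273,.012),cap1=(352,285,.012),cap2=(148,330,.012),spin=(426,314,.010),spinmid=(426,314,.024),mallet=(498,257,.012),mhead=(498,257,.045))
for n,(u,v,z) in S.items():
    p,rc=blob(W,(u,v),z); print(n,len(p),"c",np.round(rc[0],1),"size",np.round(rc[1],1),"ang",round(rc[2],1),"zmax %.4f zmed %.4f"%(p[:,2].max(),np.median(p[:,2])))
im=c["color"][150:350,130:470,::-1]; cv2.imwrite("pics/crop0.png",cv2.resize(im,(800,470),interpolation=cv2.INTER_CUBIC))
E
```

```text
bench [ 0.55576105 -0.03471446  0.00409495] [0.32436988 0.18520992 0.00239624] 0.0041318630984422304
round 848 c [615.5 238.7] size [169.2 168. ] ang 87.2 zmax 0.0311 zmed 0.0228
long 960 c [644.5  -1.8] size [196.4 107.8] ang 87.6 zmax 0.0336 zmed 0.0235
square 1051 c [ 618.7 -233.9] size [163.4 163.6] ang 7.1 zmax 0.0320 zmed 0.0239
ros1 473 c [445.4 137.8] size [52.9 49. ] ang 88.8 zmax 0.0363 zmed 0.0269
ros2 459 c [484.1 -10.4] size [51.2 49.7] ang 43.5 zmax 0.0393 zmed 0.0276
cap1 440 c [ 455.  -144.1] size [44.1 44.4] ang 5.8 zmax 0.0488 zmed 0.0352
cap2 480 c [370.5 288.7] size [44.2 45.9] ang 13.0 zmax 0.0485 zmed 0.0342
spin 852 c [ 392.2 -297.1] size [ 31.8 131.8] ang 11.9 zmax 0.0429 zmed 0.0301
spinmid 723 c [ 392.2 -297.1] size [ 31.8 131.8] ang 12.0 zmax 0.0429 zmed 0.0309
mallet 2445 c [ 433.6 -471.7] size [208.2 102. ] ang 16.6 zmax 0.0701 zmed 0.0592
mhead 1446 c [ 498.2 -452.7] size [ 73.2 101.9] ang 17.2 zmax 0.0701 zmed 0.0622
```

View pics/crop0.png

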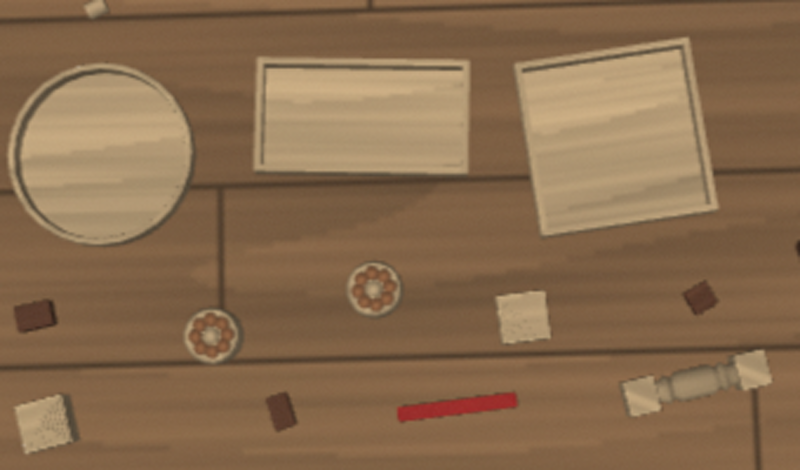

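The trays, pieces and heights match the sizes given, with depth reading about 3 mm high. First I pick the spindle: centre (392,-297), closing direction 12°. I turn first, then travel.

Emit:
drive_tool(
  moves=[70,0,0,0,0,0,-8.3,70,0,0,0,0,0,-8.3,70,0,0,0,0,0,-8.3,70,0,0,0,0,0,-8.3,70,0,0,0,0,0,-8.3],
  grip_force=15,
)

```text
t: 0.6
tool_pos: [0.1938, -0.5677, 0.4041]
orientation: [-2.71, -1.586, -0.0]
force: [-0.2, -0.7, 0.6]
opening: 0.0703
gripper_force: 0.0
```

Emit:
drive_tool(
  moves=[70,0,0,0,0,0,-8.3,70,0,0,0,0,0,-8.3,70,0,0,0,0,0,-8.3,70,0,0,0,0,0,-8.3,70,0,0,0,0,0,-8.3],
)

```text
t: 1.1
tool_pos: [0.1937, -0.5677, 0.4041]
orientation: [-1.973, -2.444, -0.001]
force: [-0.1, -1.1, -0.3]
opening: 0.0702
gripper_force: 0.0
```

Emit:
drive_tool(
  moves=[70,22.4,25,10,0,0,0,70,22.4,25,10,0,0,0,70,22.4,25,10,0,0,0,70,22.4,25,10,0,0,0,70,22.4,25,10,0,0,0],
)

```text
t: 1.6
tool_pos: [0.2936, -0.4313, 0.3539]
orientation: [-1.98, -2.438, -0.001]
force: [0.1, 0.4, 0.9]
opening: 0.07
gripper_force: 0.0
```

Emit:
drive_tool(
  moves=[70,22.4,25,10,0,0,0,70,22.4,25,10,0,0,0,70,22.4,25,10,0,0,0,70,22.4,25,10,0,0,0,70,22.4,25,10,0,0,0,70,0,0,0,0,0,0,70,0,0,0,0,0,0],
)

```text
t: 2.3
tool_pos: [0.3926, -0.2967, 0.3043]
orientation: [-1.977, -2.44, 0.0]
force: [0.4, 0.3, 0.4]
opening: 0.0702
gripper_force: 0.0
```

```bash
cat > d.py <<'E'
# usage: d.py x y z ydir  (mm, deg) -> turn about tool z first, then shift in tool axes
import sys,numpy as np
from scipy.spatial.transform import Rotation as Ro
from plant import robot
s=robot.read_state(); p=np.array(s["tool_pos"])*1000; R=Ro.from_rotvec(s["orientation"]).as_matrix()
yd=np.degrees(np.arctan2(R[1,1],R[0,1])); print("t",round(float(s["t"]),2),"pos",p.round(1),"ydir",yd.round(2),"zaxis",R[:,2].round(4),"F",np.round(s["force"],1),"open",round(float(s["opening"])*1000,1))
a=list(map(float,sys.argv[1:]))
if a:
    t=np.radians(a[3]); d=np.array(a[:3])-p
    print("turn z",round(yd-a[3],2),"shift",np.round([-np.sin(t)*d[0]+np.cos(t)*d[1],np.cos(t)*d[0]+np.sin(t)*d[1],-d[2]],1))
E
python3 d.py 392 -297 189 12
```

```text
t 2.3 pos [ 392.6 -296.7  304.3] ydir 11.96 zaxis [-1.e-03  5.e-04 -1.e+00] F [0.4 0.3 0.4] open 70.2
turn z -0.04 shift [ -0.2  -0.6 115.3]
```

Tracking is accurate to under 1 mm. Descend, close and lift.

Emit:
drive_tool(
  moves=[70,0,0,25,0,0,0,70,0,0,25,0,0,0,70,0,0,25,0,0,0,70,0,0,25,0,0,0,70,0,-0.5,14,0,0,0,70,0,0,0,0,0,0],
)

```text
t: 2.9
tool_pos: [0.3907, -0.2975, 0.1889]
orientation: [-1.979, -2.435, -0.0]
force: [-0.2, 0.5, -0.4]
opening: 0.07
gripper_force: 0.0
```

Emit:
drive_tool(
  moves=[15,0,0,0,0,0,0,15,0,0,0,0,0,0,15,0,0,0,0,0,0,15,0,0,0,0,0,0,15,0,0,0,0,0,0,15,0,0,0,0,0,0],
)

```text
t: 3.5
tool_pos: [0.3921, -0.2975, 0.191]
orientation: [1.98, 2.438, -0.0]
force: [-0.4, 0.9, 2.2]
opening: 0.027
gripper_force: 15.0
```

```bash
python3 d.py 644 -2 320 -2.4
```

```text
t 3.5 pos [ 392.1 -297.5  191. ] ydir 11.85 zaxis [ 4.e-04 -4.e-04 -1.e+00] F [-0.4  0.9  2.2] open 27.0
turn z 14.25 shift [ 305.8  239.3 -129. ]
```

Emit:
drive_tool(
  moves=[15,0,0,-15,0,0,0,15,0,0,-25,0,0,0,15,0,0,-25,0,0,0,15,0,0,-25,0,0,4.7,15,0,0,-25,0,0,4.7,15,0,0,-14,0,0,4.8],
)

```text
t: 4.1
tool_pos: [0.3924, -0.2977, 0.3221]
orientation: [2.268, 2.17, 0.0]
force: [-0.3, -0.8, -0.3]
opening: 0.0273
gripper_force: 15.0
```

Emit:
drive_tool(
  moves=[15,20,16,0,0,0,0,15,34,27,0,0,0,0,15,34,27,0,0,0,0,15,34,27,0,0,0,0,15,34,27,0,0,0,0],
)

```text
t: 4.6
tool_pos: [0.5231, -0.1452, 0.3197]
orientation: [2.267, 2.175, -0.0]
force: [-0.6, -0.2, -0.5]
opening: 0.0272
gripper_force: 15.0
```

Emit:
drive_tool(
  moves=[15,34,27,0,0,0,0,15,34,27,0,0,0,0,15,34,27,0,0,0,0,15,28,20,0,0,0,0,15,20,14,0,0,0,0,15,0,0,0,0,0,0,15,0,0,0,0,0,0],
)

```text
t: 5.3
tool_pos: [0.6433, -0.0012, 0.3192]
orientation: [-2.265, -2.176, 0.002]
force: [-0.1, -0.6, -0.4]
opening: 0.0273
gripper_force: 15.0
```

```bash
python3 d.py 644 -2 198 -2.4; python3 -c "
from plant import robot;import cv2
cv2.imwrite('pics/s1.png',robot.read_camera('side')['color'][120:340,100:440,::-1])"
```

```text
t 5.3 pos [643.3  -1.2 319.2] ydir -2.29 zaxis [-1.1e-03 -3.0e-04 -1.0e+00] F [-0.1 -0.6 -0.4] open 27.3
turn z 0.11 shift [ -0.8   0.8 121.2]
```

View pics/s1.png

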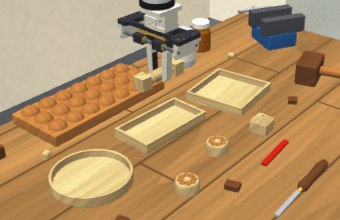

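The spindle hangs level between the fingers over the long tray. It was picked at TCP z of about 190, so on the tray floor it should be about 196.5.

Emit:
drive_tool(
  moves=[15,0,0,25,0,0,0,15,0,0,25,0,0,0,15,0,0,25,0,0,0,15,0,0,25,0,0,0,15,0,0,12,0,0,0,15,0,0,5,0,0,0,15,0,0,5,0,0,0,15,0,0,0,0,0,0],
)

```text
t: 6.15
tool_pos: [0.6436, -0.0018, 0.1983]
orientation: [2.267, 2.174, 0.001]
force: [0.0, -0.9, -0.3]
opening: 0.0272
gripper_force: 15.0
```

```bash
python3 d.py 644 -2 196.5 -2.4
```

```text
t 6.15 pos [643.6  -1.8 198.3] ydir -2.38 zaxis [ 8.e-04 -1.e-04 -1.e+00] F [ 0.  -0.9 -0.3] open 27.2
turn z 0.02 shift [-0.2  0.4  1.8]
```

Emit:
drive_tool(
  moves=[15,0,0,1.5,0,0,0,15,0,0,0,0,0,0,45,0,0,0,0,0,0,45,0,0,0,0,0,0,45,0,0,0,0,0,0,45,0,0,0,0,0,0,45,0,0,-10,0,0,0,45,0,0,-25,0,0,0],
)

```text
t: 6.95
tool_pos: [0.6421, -0.0015, 0.2292]
orientation: [-2.264, -2.172, 0.006]
force: [0.6, -0.0, 1.0]
opening: 0.0452
gripper_force: 0.0
```

Emit:
drive_tool(
  moves=[75,0,0,-30,0,0,0,75,0,0,-30,0,0,-4.1,75,0,0,-25,0,0,-4.1,75,0,0,0,0,0,0],
)

```text
t: 7.35
tool_pos: [0.645, -0.0016, 0.3224]
orientation: [2.098, 2.329, 0.008]
force: [0.6, -0.3, 0.6]
opening: 0.0719
gripper_force: 0.0
```

```bash
python3 d.py 455 -144 191 5.8
```

```text
t 7.35 pos [645.   -1.6 322.4] ydir 5.95 zaxis [ 8.8e-03 -7.0e-04 -1.0e+00] F [ 0.6 -0.3  0.6] open 71.9
turn z 0.15 shift [-122.4 -203.4  131.4]
```

Emit:
drive_tool(
  moves=[75,-17.5,-29,0,0,0,0,75,-17.5,-29,0,0,0,0,75,-17.5,-29,0,0,0,0,75,-17.5,-29,0,0,0,0,75,-17.5,-29,0,0,0,0,75,-17.5,-29,0,0,0,0,75,-17.5,-29,0,0,0,0],
)

```text
t: 8.05
tool_pos: [0.4525, -0.1445, 0.3157]
orientation: [-2.106, -2.33, 0.0]
force: [0.6, -1.4, 0.3]
opening: 0.0747
gripper_force: 0.0
```

Emit:
drive_tool(
  moves=[75,0,0,0,0,0,0,75,0,0,0,0,0,0,75,0,0,0,0,0,0],
)

```text
t: 8.35
tool_pos: [0.4544, -0.1437, 0.3162]
orientation: [2.106, 2.331, 0.001]
force: [0.2, 0.5, -0.3]
opening: 0.0753
gripper_force: 0.0
```

```bash
python3 d.py 455 -144 191 5.8
```

```text
t 8.35 pos [ 454.4 -143.7  316.2] ydir 5.82 zaxis [ 4.e-04  3.e-04 -1.e+00] F [ 0.2  0.5 -0.3] open 75.3
turn z 0.02 shift [ -0.3   0.6 125.2]
```

Emit:
drive_tool(
  moves=[75,0,0.5,25,0,0,0,75,0,0,25,0,0,0,75,0,0,25,0,0,0,75,0,0,25,0,0,0,75,0,0,20,0,0,0,75,0,0,5,0,0,0,75,0,0,0,0,0,0],
)

```text
t: 9.05
tool_pos: [0.4545, -0.1433, 0.1905]
orientation: [-2.103, -2.331, 0.001]
force: [0.4, 0.1, 0.1]
opening: 0.0747
gripper_force: 0.0
```

Emit:
drive_tool(
  moves=[30,0,0,0,0,0,0,30,0,0,0,0,0,0,30,0,0,0,0,0,0,30,0,0,0,0,0,0,30,0,0,0,0,0,0,30,0,0,0,0,0,0],
)

```text
t: 9.65
tool_pos: [0.4547, -0.1442, 0.1918]
orientation: [2.105, 2.331, 0.001]
force: [-0.6, 0.8, 5.8]
opening: 0.0438
gripper_force: 15.0
```

Emit:
drive_tool(
  moves=[30,0,0,-15,0,0,0,30,0,0,-25,0,0,0,30,0,0,-25,0,0,0,30,0,0,-25,0,0,0,30,0,0,-25,0,0,0,30,0,0,-10,0,0,-1.3,30,0,0,0,0,0,0,30,0,0,0,0,0,0],
)

```text
t: 10.45
tool_pos: [0.4541, -0.1439, 0.3151]
orientation: [-2.078, -2.355, 0.001]
force: [0.2, 0.5, -0.7]
opening: 0.0438
gripper_force: 15.0
```

```bash
python3 d.py 623 -266 197.5 7.1
```

```text
t 10.45 pos [ 454.1 -143.9  315.1] ydir 7.14 zaxis [-1.1e-03  5.0e-04 -1.0e+00] F [ 0.2  0.5 -0.7] open 43.8
turn z 0.04 shift [-142.   152.5  117.6]
```

Emit:
drive_tool(
  moves=[30,-12,12.5,0,0,0,0,30,-22,24,0,0,0,0,30,-25,27,0,0,0,0,30,-25,27,0,0,0,0,30,-25,27,0,0,0,0,30,-21,22,0,0,0,0,30,-12,13,0,0,0,0,30,0,0,0,0,0,0],
)

```text
t: 11.25
tool_pos: [0.6238, -0.2669, 0.313]
orientation: [-2.078, -2.352, 0.001]
force: [0.0, 0.1, -0.8]
opening: 0.0441
gripper_force: 15.0
```

Emit:
drive_tool(
  moves=[30,0,0,0,0,0,0,30,0,0,25,0,0,0,30,0,0,25,0,0,0,30,0,0,25,0,0,0,30,0,0,25,0,0,0,30,0,0,10,0,0,0,30,0,0,5,0,0,0,30,0,0,0,0,0,0],
)

```text
t: 12.05
tool_pos: [0.6231, -0.2656, 0.2012]
orientation: [-2.078, -2.355, 0.0]
force: [0.0, 0.6, -0.3]
opening: 0.0437
gripper_force: 15.0
```

```bash
python3 d.py 623 -266 197.5 7.1
```

```text
t 12.05 pos [ 623.1 -265.6  201.2] ydir 7.15 zaxis [-4.e-04  3.e-04 -1.e+00] F [ 0.   0.6 -0.3] open 43.7
turn z 0.05 shift [-0.3 -0.2  3.7]
```

Lower 3.5 mm, release, lift and head to rosette 2 at (484,-10).

Emit:
drive_tool(
  moves=[30,0,0,2,0,0,0,30,0,0,1.5,0,0,0,30,0,0,0,0,0,0,58,0,0,0,0,0,0,58,0,0,0,0,0,0,58,0,0,0,0,0,0,58,0,0,-10,0,0,0,58,0,0,-25,0,0,0],
)

```text
t: 12.85
tool_pos: [0.6222, -0.2653, 0.2306]
orientation: [-2.075, -2.352, 0.002]
force: [-1.4, 0.2, -0.1]
opening: 0.0581
gripper_force: 0.0
```

Emit:
drive_tool(
  moves=[80,0,0,-30,0,0,0,80,0,0,-30,0,0,0,80,0,0,-25,0,0,0,80,0,0,0,0,0,0],
)

```text
t: 13.25
tool_pos: [0.6248, -0.2666, 0.3243]
orientation: [2.073, 2.349, 0.003]
force: [0.7, 0.5, 0.8]
opening: 0.0795
gripper_force: 0.0
```

```bash
python3 d.py 484.5 -10 189 7.1
```

```text
t 13.25 pos [ 624.8 -266.6  324.3] ydir 7.14 zaxis [ 0.0081 -0.0042 -1.    ] F [0.7 0.5 0.8] open 79.5
turn z 0.04 shift [ 272.  -107.5  135.3]
```

Emit:
drive_tool(
  moves=[80,20,-8,0,0,0,0,80,36,-14,0,0,0,0,80,40,-16,0,0,0,0,80,40,-16,0,0,0,0,80,40,-16,0,0,0,0,80,40,-15,0,0,0,0,80,35,-13,0,0,0,0,80,20,-8,0,0,0,0],
)

```text
t: 14.05
tool_pos: [0.4829, -0.0081, 0.3171]
orientation: [-2.076, -2.356, 0.0]
force: [0.1, 0.1, 0.0]
opening: 0.08
gripper_force: 0.0
```

Emit:
drive_tool(
  moves=[80,0,0,0,0,0,0,80,0,0,0,0,0,0,80,0,0,0,0,0,0],
)

```text
t: 14.35
tool_pos: [0.4849, -0.0109, 0.3177]
orientation: [2.079, 2.355, -0.0]
force: [0.9, 0.0, -0.6]
opening: 0.0801
gripper_force: 0.0
```

```bash
python3 d.py 484.5 -10 189 7.1
```

```text
t 14.35 pos [484.9 -10.9 317.7] ydir 7.11 zaxis [ 2.e-04 -4.e-04 -1.e+00] F [ 0.9  0.  -0.6] open 80.1
turn z 0.01 shift [  1.   -0.3 128.7]
```

Emit:
drive_tool(
  moves=[80,1,0,25,0,0,0,80,0,0,25,0,0,0,80,0,0,25,0,0,0,80,0,0,25,0,0,0,80,0,0,22,0,0,0,80,0,0,6,0,0,0,80,0,0,0,0,0,0],
)

```text
t: 15.05
tool_pos: [0.4841, -0.0099, 0.1887]
orientation: [-2.079, -2.353, 0.002]
force: [0.0, -0.5, -0.4]
opening: 0.0794
gripper_force: 0.0
```

Emit:
drive_tool(
  moves=[40,0,0,0,0,0,0,40,0,0,0,0,0,0,40,0,0,0,0,0,0,40,0,0,0,0,0,0,40,0,0,0,0,0,0,40,0,0,0,0,0,0],
)

```text
t: 15.65
tool_pos: [0.4848, -0.0093, 0.1905]
orientation: [2.078, 2.355, 0.001]
force: [-1.2, -0.4, 6.9]
opening: 0.0514
gripper_force: 15.0
```

Emit:
drive_tool(
  moves=[40,0,0,-15,0,0,0,40,0,0,-25,0,0,0,40,0,0,-25,0,0,0,40,0,0,-25,0,0,0,40,0,0,-25,0,0,0,40,0,0,-10,0,0,0,40,0,0,0,0,0,0,40,0,0,0,0,0,0],
)

```text
t: 16.45
tool_pos: [0.4841, -0.0092, 0.3136]
orientation: [-2.078, -2.355, 0.001]
force: [-0.6, 0.3, -0.3]
opening: 0.0516
gripper_force: 15.0
```

```bash
python3 d.py 615 204 196 7.1
```

```text
t 16.45 pos [484.1  -9.2 313.6] ydir 7.14 zaxis [-1.2e-03  2.0e-04 -1.0e+00] F [-0.6  0.3 -0.3] open 51.6
turn z 0.04 shift [195.4 156.3 117.6]
```

Emit:
drive_tool(
  moves=[40,18,14,0,0,0,0,40,30,24,0,0,0,0,40,34,27,0,0,0,0,40,34,27,0,0,0,0,40,34,27,0,0,0,0,40,28,23,0,0,0,0,40,17,14,0,0,0,0,40,0,0,0,0,0,0],
)

```text
t: 17.25
tool_pos: [0.615, 0.206, 0.3118]
orientation: [-2.074, -2.356, 0.003]
force: [1.0, 0.0, -0.4]
opening: 0.0514
gripper_force: 15.0
```

Emit:
drive_tool(
  moves=[40,0,0,0,0,0,0,40,0,0,25,0,0,0,40,0,0,25,0,0,0,40,0,0,25,0,0,0,40,0,0,25,0,0,0,40,0,0,10,0,0,0,40,0,0,4,0,0,0,40,0,0,0,0,0,0],
)

```text
t: 18.05
tool_pos: [0.6149, 0.2031, 0.2008]
orientation: [-2.079, -2.355, 0.001]
force: [-1.1, 0.0, -1.3]
opening: 0.0513
gripper_force: 15.0
```

```bash
python3 d.py 615 204 196.5 7.1
```

```text
t 18.05 pos [614.9 203.1 200.8] ydir 7.11 zaxis [-4.e-04 -1.e-04 -1.e+00] F [-1.1  0.  -1.3] open 51.3
turn z 0.01 shift [0.9 0.2 4.3]
```

Lower 4 mm, release, lift and go to rosette 1 at (445.5,138).

Emit:
drive_tool(
  moves=[40,0,0,2,0,0,0,40,0,0,2,0,0,0,40,0,0,0,0,0,0,66,0,0,0,0,0,0,66,0,0,0,0,0,0,66,0,0,0,0,0,0,66,0,0,-10,0,0,0,66,0,0,-25,0,0,0],
)

```text
t: 18.85
tool_pos: [0.6137, 0.2033, 0.2298]
orientation: [-2.077, -2.353, 0.007]
force: [-0.5, 0.5, 0.0]
opening: 0.0658
gripper_force: 0.0
```

Emit:
drive_tool(
  moves=[80,0,0,-30,0,0,0,80,0,0,-30,0,0,0,80,0,0,-25,0,0,0,80,0,0,0,0,0,0,80,0,0,0,0,0,0],
)

```text
t: 19.35
tool_pos: [0.6152, 0.2037, 0.3179]
orientation: [2.078, 2.355, 0.003]
force: [0.2, -0.4, -0.3]
opening: 0.0796
gripper_force: 0.0
```

```bash
python3 d.py 445.5 138 190 7.1
```

```text
t 19.35 pos [615.2 203.7 317.9] ydir 7.14 zaxis [ 2.1e-03  5.0e-04 -1.0e+00] F [ 0.2 -0.4 -0.3] open 79.6
turn z 0.04 shift [ -44.3 -176.5  127.9]
```

Emit:
drive_tool(
  moves=[80,-4,-15,0,0,0,0,80,-8,-32,0,0,0,0,80,-10,-41,0,0,0,0,80,-10,-41,0,0,0,0,80,-8,-32,0,0,0,0,80,-4,-15,0,0,0,0,80,0,0,0,0,0,0,80,0,0,0,0,0,0],
)

```text
t: 20.15
tool_pos: [0.4457, 0.1381, 0.3161]
orientation: [-2.079, -2.355, 0.001]
force: [0.7, 1.0, 0.1]
opening: 0.0798
gripper_force: 0.0
```

```bash
python3 d.py 445.5 138 190 7.1
```

```text
t 20.15 pos [445.7 138.1 316.1] ydir 7.12 zaxis [-6.e-04 -0.e+00 -1.e+00] F [0.7 1.  0.1] open 79.8
turn z 0.02 shift [-1.000e-01 -2.000e-01  1.261e+02]
```

Emit:
drive_tool(
  moves=[80,0,0,25,0,0,0,80,0,0,25,0,0,0,80,0,0,25,0,0,0,80,0,0,25,0,0,0,80,0,0,20,0,0,0,80,0,0,6,0,0,0,80,0,0,0,0,0,0],
)

```text
t: 20.85
tool_pos: [0.4457, 0.1382, 0.1895]
orientation: [-2.078, -2.354, 0.003]
force: [-0.1, 0.8, 0.4]
opening: 0.08
gripper_force: 0.0
```

Emit:
drive_tool(
  moves=[40,0,0,0,0,0,0,40,0,0,0,0,0,0,40,0,0,0,0,0,0,40,0,0,0,0,0,0,40,0,0,0,0,0,0,40,0,0,0,0,0,0],
)

```text
t: 21.45
tool_pos: [0.4462, 0.1382, 0.1915]
orientation: [2.078, 2.355, 0.002]
force: [-0.3, 0.1, 5.0]
opening: 0.0515
gripper_force: 15.0
```

Emit:
drive_tool(
  moves=[40,0,0,-15,0,0,0,40,0,0,-25,0,0,0,40,0,0,-25,0,0,0,40,0,0,-25,0,0,0,40,0,0,-25,0,0,0,40,0,0,-10,0,0,0,40,0,0,0,0,0,0,40,0,0,0,0,0,0],
)

```text
t: 22.25
tool_pos: [0.4455, 0.138, 0.3146]
orientation: [-2.078, -2.355, 0.001]
force: [-0.6, -0.3, -1.1]
opening: 0.0513
gripper_force: 15.0
```

```bash
python3 d.py 615 274 196.5 7.1
```

```text
t 22.25 pos [445.5 138.  314.6] ydir 7.14 zaxis [-1.2e-03 -2.0e-04 -1.0e+00] F [-0.6 -0.3 -1.1] open 51.3
turn z 0.04 shift [114.  185.  118.1]
```

Emit:
drive_tool(
  moves=[40,10,16,0,0,0,0,40,18,29,0,0,0,0,40,20,32.5,0,0,0,0,40,20,32.5,0,0,0,0,40,20,32.5,0,0,0,0,40,17,27,0,0,0,0,40,9,15.5,0,0,0,0,40,0,0,0,0,0,0],
)

```text
t: 23.05
tool_pos: [0.6156, 0.2752, 0.3126]
orientation: [-2.077, -2.355, 0.004]
force: [0.8, -0.4, -0.4]
opening: 0.0514
gripper_force: 15.0
```

Emit:
drive_tool(
  moves=[40,0,0,0,0,0,0,40,0,0,25,0,0,0,40,0,0,25,0,0,0,40,0,0,25,0,0,0,40,0,0,25,0,0,0,40,0,0,10,0,0,0,40,0,0,4,0,0,0,40,0,0,0,0,0,0],
)

```text
t: 23.85
tool_pos: [0.615, 0.2739, 0.2019]
orientation: [-2.079, -2.355, 0.0]
force: [-0.5, 0.0, -0.1]
opening: 0.0516
gripper_force: 15.0
```

```bash
python3 d.py 615 274 196.5 7.1
```

```text
t 23.85 pos [615.  273.9 201.9] ydir 7.13 zaxis [-3.e-04 -1.e-04 -1.e+00] F [-0.5  0.  -0.1] open 51.6
turn z 0.03 shift [0.1 0.  5.4]
```

Lower 5 mm and release. After lifting, I turn to 13° for cap 2 at (370.5,288.7).

Emit:
drive_tool(
  moves=[40,0,0,3,0,0,0,40,0,0,2,0,0,0,40,0,0,0,0,0,0,66,0,0,0,0,0,0,66,0,0,0,0,0,0,66,0,0,0,0,0,0,66,0,0,-10,0,0,0,66,0,0,-25,0,0,0],
)

```text
t: 24.65
tool_pos: [0.6139, 0.2738, 0.2295]
orientation: [-2.077, -2.353, 0.007]
force: [0.2, 0.4, -0.5]
opening: 0.0658
gripper_force: 0.0
```

Emit:
drive_tool(
  moves=[75,0,0,-30,0,0,0,75,0,0,-30,0,0,-3,75,0,0,-25,0,0,-3,75,0,0,0,0,0,0,75,0,0,0,0,0,0],
)

```text
t: 25.15
tool_pos: [0.6154, 0.2743, 0.318]
orientation: [1.953, 2.459, 0.003]
force: [-0.0, 0.5, -0.8]
opening: 0.0751
gripper_force: 0.0
```

```bash
python3 d.py 370.5 288.7 191 13
```

```text
t 25.15 pos [615.4 274.3 318. ] ydir 13.09 zaxis [ 2.e-03  7.e-04 -1.e+00] F [-0.   0.5 -0.8] open 75.1
turn z 0.09 shift [  69.1 -235.4  127. ]
```

Emit:
drive_tool(
  moves=[75,5,-17,0,0,0,0,75,10,-34,0,0,0,0,75,13,-44,0,0,0,0,75,13,-45,0,0,0,0,75,13,-45,0,0,0,0,75,10,-34,0,0,0,0,75,5,-16,0,0,0,0,75,0,0,0,0,0,0],
)

```text
t: 25.95
tool_pos: [0.3683, 0.2879, 0.315]
orientation: [-1.951, -2.461, 0.005]
force: [-0.0, -0.5, 0.4]
opening: 0.0751
gripper_force: 0.0
```

Emit:
drive_tool(
  moves=[75,0,0,0,0,0,0,75,0,0,0,0,0,0],
)

```text
t: 26.15
tool_pos: [0.3714, 0.2878, 0.3163]
orientation: [1.954, 2.46, -0.001]
force: [0.2, -0.9, 0.4]
opening: 0.0749
gripper_force: 0.0
```

```bash
python3 d.py 370.5 288.7 191 13
```

```text
t 26.15 pos [371.4 287.8 316.3] ydir 13.09 zaxis [-3.e-04 -4.e-04 -1.e+00] F [ 0.2 -0.9  0.4] open 74.9
turn z 0.09 shift [  1.1  -0.7 125.3]
```

Emit:
drive_tool(
  moves=[75,1,-0.5,25,0,0,0,75,0,0,25,0,0,0,75,0,0,25,0,0,0,75,0,0,25,0,0,0,75,0,0,20,0,0,0,75,0,0,5,0,0,0,75,0,0,0,0,0,0],
)

```text
t: 26.85
tool_pos: [0.3702, 0.2884, 0.1908]
orientation: [-1.953, -2.46, 0.004]
force: [-0.0, -0.4, -0.1]
opening: 0.0752
gripper_force: 0.0
```

Emit:
drive_tool(
  moves=[30,0,0,0,0,0,0,30,0,0,0,0,0,0,30,0,0,0,0,0,0,30,0,0,0,0,0,0,30,0,0,0,0,0,0,30,0,0,0,0,0,0],
)

```text
t: 27.45
tool_pos: [0.3702, 0.289, 0.1923]
orientation: [1.952, 2.461, 0.001]
force: [-1.5, -1.0, 4.9]
opening: 0.0443
gripper_force: 15.0
```

Emit:
drive_tool(
  moves=[30,0,0,-15,0,0,0,30,0,0,-25,0,0,0,30,0,0,-25,0,0,0,30,0,0,-25,0,0,0,30,0,0,-25,0,0,3,30,0,0,-10,0,0,3,30,0,0,0,0,0,0,30,0,0,0,0,0,0],
)

```text
t: 28.25
tool_pos: [0.3697, 0.2888, 0.3162]
orientation: [-2.077, -2.357, 0.001]
force: [1.1, 0.8, -1.9]
opening: 0.0441
gripper_force: 15.0
```

```bash
python3 - <<'E'
from h import *; from plant import robot
c=robot.read_camera("top"); cv2.imwrite("pics/top1.png",c["color"][:,:,::-1])
W=world(c); m=W[...,2]
for n,(u,v,z,zx) in dict(cap1=(403,216,.034,.08)).items():
    p,rc=blob(W,(u,v),z,zx); print(n,len(p),rc,p[:,2].max())
E
python3 d.py 615 -202 197.5 7.1
```

```text
cap1 409 ((624.13330078125, -265.6552734375), (44.12263870239258, 44.084381103515625), 7.229006767272949) 0.056235037200105205
t 28.3 pos [369.6 288.6 315.6] ydir 7.23 zaxis [-1.4e-03 -9.0e-04 -1.0e+00] F [-0.3 -0.6 -0.7] open 43.8
turn z 0.13 shift [-517.2  182.9  118.1]
```

View pics/top1.png

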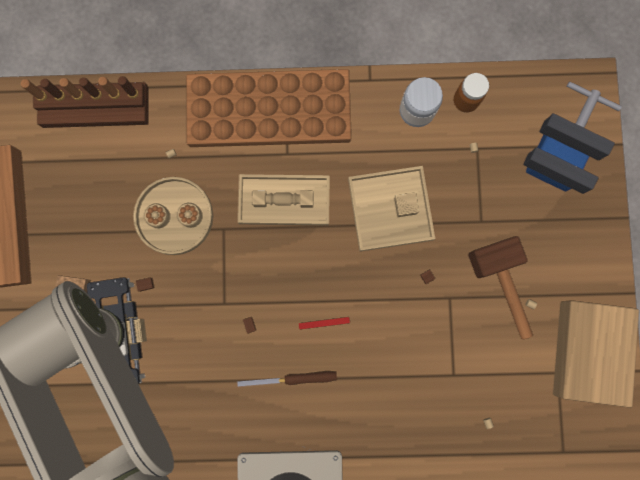

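Both rosettes lie in the round tray at (156,215) and (189,214). The spindle is in the long tray and cap 1 in the square tray at (405,204), measured at (624,-266). Now I carry cap 2 to (615,-202).

Emit:
drive_tool(
  moves=[30,-20,7,0,0,0,0,30,-35,12,0,0,0,0,30,-40,14,0,0,0,0,30,-40,14,0,0,0,0,30,-40,14,0,0,0,0,30,-40,14,0,0,0,0,30,-40,14,0,0,0,0,30,-40,14,0,0,0,0],
)

```text
t: 29.1
tool_pos: [0.5088, 0.0072, 0.3152]
orientation: [-2.076, -2.355, 0.002]
force: [-0.0, 1.1, -1.1]
opening: 0.044
gripper_force: 15.0
```

Emit:
drive_tool(
  moves=[30,-40,14,0,0,0,0,30,-40,14,0,0,0,0,30,-40,14,0,0,0,0,30,-40,14,0,0,0,0,30,-35,12,0,0,0,0,30,-20,7,0,0,0,0,30,-7,4,0,0,0,0,30,0,0,0,0,0,0],
)

```text
t: 29.9
tool_pos: [0.6146, -0.2019, 0.3151]
orientation: [-2.078, -2.353, 0.001]
force: [-0.3, 0.3, -1.1]
opening: 0.0439
gripper_force: 15.0
```

Emit:
drive_tool(
  moves=[30,0,0,0,0,0,0,30,0,0,0,0,0,0],
)

```text
t: 30.1
tool_pos: [0.6145, -0.2002, 0.3164]
orientation: [-2.077, -2.356, 0.0]
force: [-0.1, -0.2, -0.3]
opening: 0.0437
gripper_force: 15.0
```

```bash
python3 d.py 615 -202 197.5 7.1
```

```text
t 30.1 pos [ 614.5 -200.2  316.4] ydir 7.22 zaxis [-7.e-04  5.e-04 -1.e+00] F [-0.1 -0.2 -0.3] open 43.7
turn z 0.12 shift [ -1.9   0.3 118.9]
```

Emit:
drive_tool(
  moves=[30,-1.5,0,25,0,0,0,30,0,0,25,0,0,0,30,0,0,25,0,0,0,30,0,0,25,0,0,0,30,0,0,11,0,0,0,30,0,0,4,0,0,0,30,0,0,0,0,0,0,30,0,0,0,0,0,0],
)

```text
t: 30.9
tool_pos: [0.6157, -0.2031, 0.2035]
orientation: [2.077, 2.354, 0.001]
force: [0.6, -0.7, 0.7]
opening: 0.0441
gripper_force: 15.0
```

```bash
python3 d.py 615 -202 197.5 7.1
```

```text
t 30.9 pos [ 615.7 -203.1  203.5] ydir 7.15 zaxis [ 2.2e-03 -9.0e-04 -1.0e+00] F [ 0.6 -0.7  0.7] open 44.1
turn z 0.05 shift [ 1.2 -0.5  6. ]
```

Emit:
drive_tool(
  moves=[30,0,0,2,0,0,0,30,0,0,2,0,0,0,30,0,0,0,0,0,0,30,0,0,0,0,0,0],
)

```text
t: 31.3
tool_pos: [0.6153, -0.2032, 0.1984]
orientation: [2.078, 2.354, 0.001]
force: [2.1, -0.1, 2.3]
opening: 0.0443
gripper_force: 15.0
```

```bash
python3 d.py 615 -202 198 7.1
```

```text
t 31.3 pos [ 615.3 -203.2  198.4] ydir 7.13 zaxis [ 1.3e-03 -5.0e-04 -1.0e+00] F [ 2.1 -0.1  2.3] open 44.3
turn z 0.03 shift [ 1.3 -0.2  0.4]
```

It is on the floor, so I release, lift and retreat.

Emit:
drive_tool(
  moves=[58,0,0,0,0,0,0,58,0,0,0,0,0,0,58,0,0,0,0,0,0,58,0,0,-10,0,0,0,58,0,0,-25,0,0,0,58,0,0,-30,0,0,0,58,0,0,-30,0,0,0,58,0,0,-25,0,0,0],
)

```text
t: 32.1
tool_pos: [0.6151, -0.203, 0.3205]
orientation: [2.078, 2.354, 0.001]
force: [1.0, 0.4, -0.5]
opening: 0.058
gripper_force: 0.0
```

Emit:
drive_tool(
  moves=[58,0,-20,0,0,0,0,58,0,-40,0,0,0,0,58,0,-40,0,0,0,0,58,0,-40,0,0,0,0,58,0,-40,0,0,0,0,58,0,-20,0,0,0,0,58,0,0,0,0,0,0,58,0,0,0,0,0,0],
)

```text
t: 32.9
tool_pos: [0.4167, -0.2281, 0.3187]
orientation: [2.079, 2.353, 0.001]
force: [-0.8, 0.2, 0.5]
opening: 0.0579
gripper_force: 0.0
```

```bash
python3 - <<'E'
from h import *; from plant import robot
c=robot.read_camera("top"); cv2.imwrite("pics/top2.png",c["color"][:,:,::-1])
W=world(c)
for n,(u,v,z) in dict(capA=(405,204,.036),capB=(375,207,.036),spin=(282,199,.03),rA=(156,215,.032),rB=(189,214,.032)).items():
    p,rc=blob(W,(u,v),z); print(n,len(p),np.round(rc[0],1),np.round(rc[1],1),rc[2],p[:,2].max().round(4))
E
python3 d.py
```

```text
capA 380 [ 624.  -265.1] [43.6 44.3] 6.667781352996826 0.0565
capB 370 [ 615.9 -203.1] [44.3 43.3] 8.260154724121094 0.0552
spin 678 [644.5  -1.3] [128.6  32.2] 87.90275573730469 0.0452
rA 257 [616.3 272.6] [44.4 42.7] 32.47438049316406 0.0413
rB 250 [614.6 203.5] [47.2 41.9] 51.71994400024414 0.0419
t 32.95 pos [ 417.1 -228.   318.6] ydir 7.13 zaxis [ 1.5e-03 -7.0e-04 -1.0e+00] F [-0.   1.1  0.1] open 58.1
```

View pics/top2.png

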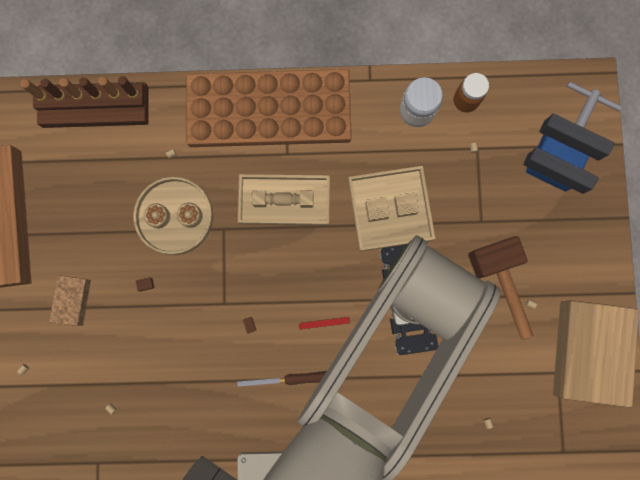

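All five pieces sit in their trays: rosettes at (156,215) and (189,214), spindle at (282,199), caps at (377,208) and (405,204). Their heights agree with resting on the tray floors, and the mallet has not moved.

```bash
python3 -c "
from plant import robot;print(robot.close_job())"
```

```text
the job is handed in; nothing more can be done
None
```

I handed the job in at about 33 s with both rosettes, both caps and the spindle flat and upright in their trays and the mallet unmoved; the hand-in returned no verdict.

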